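Put the two serving boards back into the rack bays they fit

ROBOT

A 6-joint arm with a two-finger parallel gripper is mounted at the origin on a cart in front of the work surface, level with it; the furniture and walls round the work are solid. World frame = base frame: x ahead of the robot, y to its left, z up, the work surface at z = 0. Lengths are in m, angles in rad, forces in N, time in s.
With the tool pointing down it reaches from about 0.3 to 0.75 m from the base axis. Payload 8.5 kg.
Tool frame: the origin (TCP) lies at the very end of the fingers, on their centre line; the grasp point (between the pads) lies 19 mm behind it; z points along the fingers, y is the line along which they close (so a half turn about z gives the same grasp; the last joint's range is limited). The gripper opens to 85 mm and grips with 20 to 120 N. Pads are 22 mm wide; open, the fingers measure 114 mm over their backs; the gripper's body (76 mm by 85 mm) begins 54 mm behind the grasp point. The pads swing forward as they close: fully open they stand 13 mm farther back than shut.
Start: joints at [0.938, 0.381, 1.297, -0, 1.464, -0.215], TCP at [0.223, 0.503, 0.231] pointing down, gripper open.
Joint ranges: [-3.11, 3.11], [-0.89, 2.33], [0.22, 2.48], [-1.42, 4.56], [0.17, 2.85], [-2.88, 2.88]. Speed limits (rad/s): [2.39, 2.39, 3.14, 3.14, 3.14, 3.14].

INTERFACE

Orientations are given as a unit quaternion [x, y, z, w].
In Python, from station import r gives the robot as it stands.
- The arm moves only by the tool drive_tool, never from a script. Its argument "moves" is a list that holds one entry, the list of rows, each a list of 7 numbers: the shift along the tool's x, y, z in units of 25 mm (1.0 is 25 mm), then the turn, a rotation vector about the tool's x, y, z in rad, then the closure, from 0 (fully open) to 1 (shut). A call has 1 to 20 rows; each row shifts and turns the commanded pose from where the row before left it, along the tool's axes as they then stand; what a row does not reach is not made up. A row lasts 1/12 s, in which the tool goes at most 41.7 mm and 7.16 degrees, less where a joint would pass 70% of its speed; a pose out of reach is approached as far as the arm can. A call is refused whole if a number of a shift passes 1 or a number of a turn 0.125, either way. A call with a gripper value outside its range is refused whole. The fingers move at their own pace and stop on an object; the grip force is fixed at half the most. Time passes only in rows, so rows that do not move let the fingers close. It gives the time, the measured TCP pose, the force, the opening and the grip force at its end, in the units of the state.
- r.state(): the state, without advancing time (a new reading comes with each control period).
- r.snapshot(name): name is "scene" or "top"; returns a dict with "color" (400x640x3 uint8, red, green, blue), "depth" (400x640 float32, m along the optical axis (not along the pixel's ray), 0 where there is no reading), "mtx" (3x3 intrinsics, pixels), "origin" and "attitude" of the camera in the world. Camera axes: x right, y up, looking along -z (the intrinsics and any distortion apply to the point x, -y, -z); pixel columns grow to the right and rows downward; lengths in m; the calibration is good to about 2 mm. A picture is of the moment at which its call begins.
- r.close_job(): hands the job in; it is judged then, once.
Trained networks look in a picture, given as the dict that the camera call returned (one of the last four; its "shot" number tells which), for a name from the list of things; names that differ only in an ending like _2 or _b are one class to them, and where a whole thing is asked for, a point or a joint stands for the part that bears it (a point fixed in the world has none). Each returns a list of dicts, best first, with "confidence" (0 to 1); they miss things now and then, are a little off and sometimes report something else, mostly with a low value. They report only what shows in the picture. A call takes as long as a camera call.
- r.cut_out(picture, query): "region" (400x640 bool, what is visible of it) and "location" ([row, column] in pixels, amid what is visible of it).
The state is a dict: "time": time; "joint_positions": joint angles; "qd": joint speeds; "joint_torque": joint torques, N m; "ee_pos": TCP position; "tcp_rot": TCP orientation; "wrist_force": force on the tool from outside, world axes, zero at the start; "moment": the same for the moment, N m; "width": finger opening in m; "gripper_force": force on a finger pad.
Only numpy, scipy, OpenCV 4.12 (cv2) and the standard library are available. Lean on these libraries where they do the work, as an engineer would, in place of code of your own. Each camera call takes 0.05 s, during which the arm holds its last target. There are 200 camera calls.

TASK

The thin serving board has been put into the high slot of the board rack, so the thick one has no place. Draw the thin board out and slide it into the low slot, and slide the thick board into the high slot: each flat on the worktop, pushed in fully home against the back, with its handle end (the one with the grip opening) sticking out. Leave the other things on the worktop and on the rack where they are.

Things in the scene. Friction and masses are not known exactly. Their poses are not given: they have to be found in the camera images.
- thin_board_centre (a point): centre of a loose dark wooden serving board, 180 x 90 x 12 mm, corners rounded (14 mm); half-way up its thickness (6 mm above the worktop when flat). x axis along the length, away from the handle end (which is at x = -90 mm). At the start it is in the high slot, handle end out, up to 25 mm short of the back stop.
- thin_board_grip (a point): centre of that board's grip opening, a hole right through it, 34 mm along the board and 56 mm across, 53 mm from the board's centre towards the handle end; a 20 mm wide bar of wood lies between it and that end. Same height and axes as the board's centre
- thick_board_centre (a point): centre of a loose dark wooden serving board, 180 x 90 x 22 mm, corners rounded (14 mm); half-way up its thickness (11 mm above the worktop when flat). x axis along the length, away from the handle end (which is at x = -90 mm). At the start it lies flat on the worktop to the right of the rack, handle end pointing roughly away from the rack.
- thick_board_grip (a point): centre of that board's grip opening, a hole right through it, 34 mm along the board and 56 mm across, 53 mm from the board's centre towards the handle end; a 20 mm wide bar of wood lies between it and that end. Same height and axes as the board's centre
- low_bay: a bay of the light wooden board rack, fixed, 120 deep x 112 wide x 42 mm high, its slot 15 mm high (for the thin board; the thick one does not go in), 94 mm wide, directly on the worktop. Origin: centre of its footprint, on the worktop. x points into the slot: mouth at x = -60 mm, back stop at x = +45 mm; y across. The bays stand side by side, 113.5 mm apart, mouths in line; either may be nearer to the robot
- high_bay: a bay of the light wooden board rack, fixed, 120 deep x 112 wide x 42 mm high, its slot 25 mm high (for the thick board), 94 mm wide, directly on the worktop. Origin: centre of its footprint, on the worktop. x points into the slot: mouth at x = -60 mm, back stop at x = +45 mm; y across. The bays stand side by side, 113.5 mm apart, mouths in line; either may be nearer to the robot
- low_bay_mouth (a point): middle of that slot's mouth, 7.5 mm above the worktop, axes as the bay; the mouth looks to the robot's right; its sides are flared over the first 12 mm, from 107 to 94 mm wide. A board that is home has its centre 15 mm inside the mouth and sticks out 75 mm
- high_bay_mouth (a point): middle of that slot's mouth, 12.5 mm above the worktop, axes as the bay; the mouth looks to the robot's right; its sides are flared over the first 12 mm, from 107 to 94 mm wide. A board that is home has its centre 15 mm inside the mouth and sticks out 75 mm
- egg_cup_centre (a point): middle of a stoneware egg cup, 48 mm wide, 52 mm high, standing loose on the low bay towards its back; bystander
- lemon_centre (a point): middle of a lemon, 78 x 55 x 56 mm, at the back; bystander
- garlic_centre (a point): middle of a garlic bulb, 50 mm, in front of the bread bin; bystander
- wooden_spoon: underside of a wooden spoon lying at the front edge, 316 x 54 x 14 mm, length along its x; bystander
- peeler: underside of a peeler lying at the front edge, 170 x 25 x 18 mm, length along its x; bystander
- teaspoon: underside of a teaspoon, 132 x 28 x 11 mm, length along its x, at the back; bystander

How it is judged:
By the outcome, as a careful person would: the job done as asked, in the order asked, and still so for the second after the job is handed in, with the robot touching nothing.
It also fails if it takes over 72 s, if anything falls off the work surface, if the arm or the gripper's body presses on something with over 40 N, if the wrist force passes 120 N, or if a joint passes its speed limit or range.

## Working session

There is one attempt and no reset: what is moved stays moved. The work goes in short steps, Python scripts to look and compute and a tool call to move; the robot and the scene stay as the last step left them, time stands still between calls to the robot, and variables do not carry over. Pictures are saved under pics/ and viewed, at most 10 in all, crops included, and the job is handed in when it is done.

Besides the shell and the picture viewer there is one more tool, called as a command line: name --argument value ..., lists and objects as JSON in quotes. drive_tool: Moves the arm, as the interface text tells. Its arguments: {"type":"object","properties":{"moves":{"type":"array"}},"required":["moves"]}

```bash
mkdir -p pics; cat > h.py <<'E'
import numpy as np, cv2
from scipy.spatial.transform import Rotation as R
from station import r
def cloud(s):
    d=s["depth"];K=np.array(s["mtx"]);v,u=np.mgrid[:400,:640]
    p=np.stack([(u-K[0,2])/K[0,0]*d,-(v-K[1,2])/K[1,1]*d,-d],-1)
    a=np.array(s["attitude"]);A=R.from_quat(a).as_matrix() if a.size==4 else a
    return p@A.T+np.array(s["origin"])
E
python3 - <<'E'
from h import *
st=r.state();print({k:np.round(v,3).tolist() for k,v in st.items()})
ims=[]
for n in("top","scene"):
    s=r.snapshot(n);print(n,s["origin"],s["attitude"],[k for k in s], np.array(s["mtx"]).tolist())
    P=cloud(s);cv2.imwrite(f"pics/{n}.png",s["color"][:,:,::-1])
    for q in["thin_board_centre","thick_board_centre","low_bay","high_bay","egg_cup_centre","lemon_centre","garlic_centre","wooden_spoon","peeler","teaspoon"]:
        for o in r.cut_out(s,q)[:2]:
            m=o["region"]&(s["depth"]>0)
            if m.sum()<5: continue
            p=P[m];zt=np.percentile(p[:,2],90);t=p[p[:,2]>zt-.006]
            (c,w,a)=cv2.minAreaRect((t[:,:2]*1000).astype(np.float32))
            print(q,round(o["confidence"],2),np.round(o["location"]),m.sum(),"zt",zt.round(3),"rect",np.round(c),np.round(w),round(a,1),"bb",np.round(p.min(0),3),np.round(p.max(0),3))
E
```

```text
{'time': 0.0, 'joint_positions': [0.938, 0.381, 1.298, 0.0, 1.464, -0.215], 'qd': [0.001, -0.002, 0.001, 0.001, 0.001, -0.001], 'joint_torque': [-0.0, -44.847, -23.129, -0.0, 0.005, 0.0], 'ee_pos': [0.223, 0.502, 0.231], 'tcp_rot': [0.207, 0.978, -0.001, -0.0], 'wrist_force': [1.022, 0.917, -0.678], 'moment': [-0.051, 0.011, 0.009], 'gripper_force': 0.0, 'width': 0.086}
top [0.39694266 0.02025951 1.31457375] [ 0.04555543 -0.04336777 -0.69543311  0.71583289] ['color', 'depth', 'mtx', 'origin', 'attitude', 'shot'] [[507.42253429658, 0.0, 315.832765494921], [0.0, 507.42253429658, 202.48100023152784], [0.0, 0.0, 1.0]]
thin_board_centre 0.84 [181. 262.] 991 zt 0.015 rect [617. 159.] [90. 96.] 1.1 bb [0.571 0.11  0.001] [0.662 0.207 0.02 ]
thin_board_centre 0.57 [179. 221.] 2154 zt 0.045 rect [614. 264.] [120. 116.] 89.9 bb [ 0.556  0.204 -0.005] [0.683 0.337 0.05 ]
thick_board_centre 0.93 [219. 384.] 2280 zt 0.025 rect [ 534. -162.] [ 89. 180.] 7.9 bb [ 0.48  -0.262 -0.005] [ 0.587 -0.069  0.033]
low_bay 0.88 [222. 226.] 1830 zt 0.045 rect [502. 264.] [112. 120.] 0.8 bb [0.446 0.204 0.002
[... 2112 characters left out ...]
30 zt 0.042 rect [ 671. -139.] [34. 29.] 63.3 bb [ 0.648 -0.182 -0.001] [ 0.712 -0.12   0.051]
garlic_centre 0.36 [170. 366.] 1937 zt 0.025 rect [ 535. -163.] [ 91. 182.] 7.9 bb [ 0.479 -0.282 -0.001] [ 0.588 -0.07   0.028]
wooden_spoon 0.71 [216. 408.] 866 zt 0.015 rect [ 358. -170.] [311.  52.] 83.7 bb [ 0.345 -0.327 -0.073] [ 0.397 -0.015  0.018]
peeler 0.66 [298. 357.] 762 zt 0.019 rect [359. 148.] [ 25. 103.] 0.3 bb [ 0.347  0.096 -0.073] [0.376 0.263 0.022]
peeler 0.31 [166. 247.] 498 zt 0.055 rect [774.  30.] [45. 42.] 88.0 bb [ 0.743 -0.013  0.001] [0.826 0.062 0.059]
teaspoon 0.63 [255. 184.] 331 zt 0.012 rect [722. 276.] [ 27. 127.] 3.3 bb [ 0.707  0.212 -0.001] [0.74  0.34  0.015]
```

View pics/top.png

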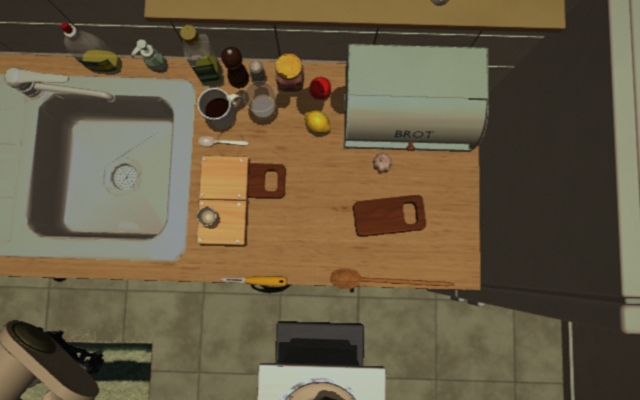

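View pics/scene.png

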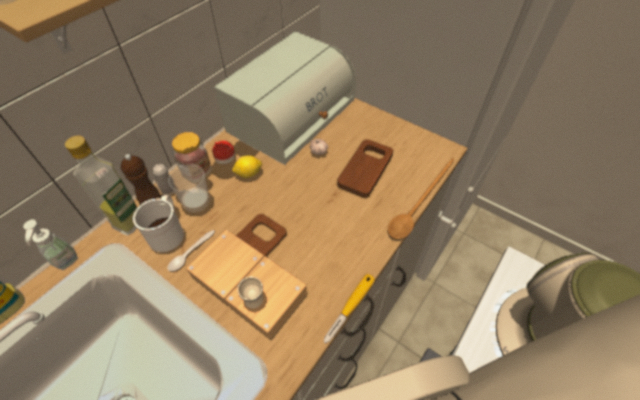

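Both pictures agree. The thin board sits in the far bay (top, col 265 row 181). The low bay with the egg cup is the near one (208, 216). The thick board lies at (390, 216), turned about 8°, with its handle to the right and slightly far. The garlic (383, 161) is close to its path.

First I'll turn the tool so the fingers close along world y, then go over the thin board's bar.

drive_tool --moves '[[[0,0,0,0,0,-0.104,0.5],[0,0,0,0,0,-0.104,0.5],[0,0,0,0,0,-0.104,0.5],[0,0,0,0,0,-0.105,0.5],[-0.98,-0.957,0,0,0,0,0.5],[-0.98,-0.957,0,0,0,0,0.5],[-0.98,-0.957,0,0,0,0,0.5],[-0.98,-0.957,0,0,0,0,0.5],[-0.98,-0.957,0,0,0,0,0.5],[-0.98,-0.957,0,0,0,0,0.5],[-0.98,-0.957,0,0,0,0,0.5],[-0.98,-0.957,0,0,0,0,0.5],[-0.98,-0.957,0,0,0,0,0.5],[-0.98,-0.957,0,0,0,0,0.5],[-0.98,-0.957,0,0,0,0,0.5],[-0.98,-0.957,0,0,0,0,0.5],[-0.98,-0.957,0,0,0,0,0.5],[-0.98,-0.957,0,0,0,0,0.5],[-0.98,-0.957,0,0,0,0,0.5],[-0.98,-0.957,0,0,0,0,0.5]]]'

```text
time: 2.77
ee_pos: [0.6159, 0.1181, 0.2313]
tcp_rot: [0.0, 1.0, 0.0, -0.0]
wrist_force: [0.2, -0.1, 0.3]
width: 0.0425
gripper_force: 0.0
```

drive_tool --moves '[[[0,0.04,1,0,0,0,0.5],[0,0,1,0,0,0,0.5],[0,0,1,0,0,0,0.5],[0,0,1,0,0,0,0.5],[0,0,1,0,0,0,0.5],[0,0,1,0,0,0,0.5],[0,0,1,0,0,0,0.5],[0,0,0.8,0,0,0,0.5],[0,0,0.4,0,0,0,0.5],[0,0,0.3,0,0,0,0.5],[0,0,0,0,0,0,0.5]]]'

```text
time: 3.68
ee_pos: [0.6146, 0.1206, 0.0179]
tcp_rot: [0.0, 1.0, 0.0, -0.001]
wrist_force: [-0.1, -0.9, -0.3]
width: 0.0426
gripper_force: 0.0
```

```bash
python3 - <<'E'
from h import *
s=r.snapshot("top");t=r.snapshot("scene")
a=cv2.resize(s["color"][120:280,170:330],None,fx=2.5,fy=2.5)
b=cv2.resize(t["color"][160:320,170:330],None,fx=2.5,fy=2.5)
cv2.imwrite("pics/a.png",np.hstack([a,b])[:,:,::-1]);print(r.state()["wrist_force"],r.state()["ee_pos"])
E
```

```text
[0.16044151 0.40986604 0.85919177] [0.61542888 0.12058198 0.01976697]
```

View pics/a.png

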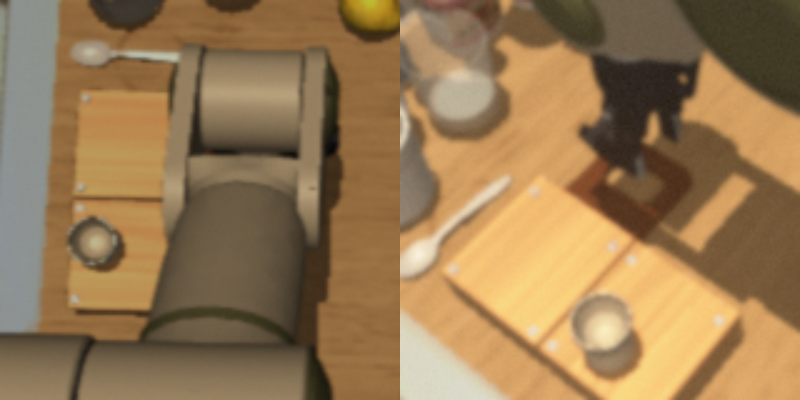

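The left panel (top camera) only shows the arm covering the board. In the right panel (scene camera) the inner finger, at about (635,165), stands over the hole and the other one is beyond the handle end. I'll go down and close.

drive_tool --moves '[[[0,0,0.3,0,0,0,0.5],[0,0,0.3,0,0,0,0.5],[0,0,0,0,0,0,0.5],[0,0,0,0,0,0,0.6],[0,0,0,0,0,0,0.8],[0,0,0,0,0,0,1],[0,0,0,0,0,0,1],[0,0,0,0,0,0,1],[0,0,0,0,0,0,1],[0,0,0,0,0,0,1]]]'

```text
time: 4.62
ee_pos: [0.6151, 0.1206, 0.0043]
tcp_rot: [0.0, 1.0, 0.0, 0.0]
wrist_force: [-0.8, -0.4, 5.4]
width: 0.0179
gripper_force: 59.6
```

drive_tool --moves '[[[0,-0.2,-0.04,0,0,0,1],[0,-0.5,0,0,0,0,1],[0,-0.6,0,0,0,0,1],[0,-0.6,0,0,0,0,1],[0,-0.6,0,0,0,0,1],[0,-0.6,0,0,0,0,1],[0,-0.6,0,0,0,0,1],[0,-0.5,0,0,0,0,1],[0,-0.2,0,0,0,0,1],[0.3,-0.1,0,0,0,0,1],[0.6,0,0,0,0,0,1],[0.6,0,0,0,0,0,1],[0.6,0,0,0,0,0,1],[0.6,0,0,0,0,0,1],[0.6,0,0,0,0,0,1],[0.6,0,0,0,0,0,1],[0.5,0,0,0,0,0,1],[0.4,0,0,0,0,0,1],[0.34,0,0,0,0,0,1],[0,0,0,0,0,0,1]]]'

```text
time: 6.28
ee_pos: [0.4844, 0.0087, 0.0049]
tcp_rot: [0.0, 1.0, 0.0, -0.001]
wrist_force: [-0.4, -0.1, -0.8]
width: 0.0182
gripper_force: 58.9
```

```bash
cat > m.py <<'E'
from h import *
def meas(cam,q,zlo,zhi,name=None):
    s=r.snapshot(cam);P=cloud(s)
    for o in r.cut_out(s,q)[:1]:
        m=o["region"]&(P[...,2]>zlo)&(P[...,2]<zhi)&(s["depth"]>0)
        p=P[m];c,w,a=cv2.minAreaRect((p[:,:2]*1000).astype(np.float32))
        print(cam,q,round(o["confidence"],2),m.sum(),np.round(c,1),np.round(w,1),round(a,1),p.min(0).round(3),p.max(0).round(3))
    if name: cv2.imwrite(name,s["color"][:,:,::-1])
    return s,P
E
python3 - <<'E'
from m import *
meas("top","thin_board_centre",.006,.022);s,P=meas("scene","thin_board_centre",.006,.022)
cv2.imwrite("pics/b.png",cv2.resize(s["color"][130:330,160:400],None,fx=2.5,fy=2.5)[:,:,::-1])
E
```

```text
top thin_board_centre 0.73 1071 [486.1 136.9] [86.5 90. ] 88.3 [0.441 0.092 0.006] [0.531 0.18  0.019]
scene thin_board_centre 0.76 2290 [489.3  88.1] [ 91.4 178. ] 0.2 [ 0.443 -0.001  0.006] [0.535 0.177 0.019]
```

View pics/b.png

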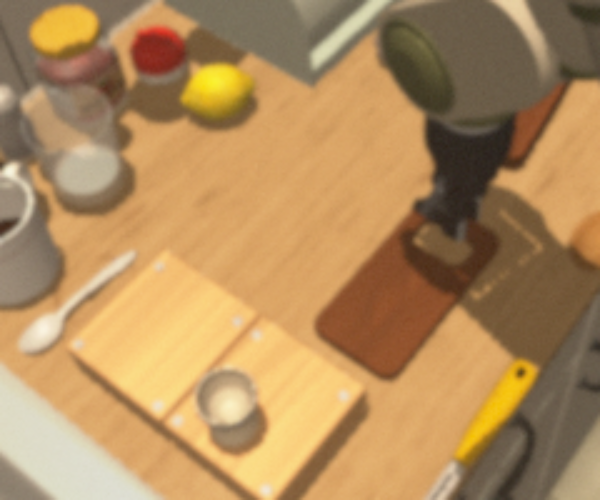

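The picture shows the thin board clear of the rack at (400,290), flat and straight, but about 16 mm too near for the low slot. I'll correct that and push it in.

drive_tool --moves '[[[-0.34,0,0,0,0,0,1],[-0.3,0,0,0,0,0,1],[0,0.2,0,0,0,0,1],[0,0.4,0,0,0,0,1],[0,0.4,0,0,0,0,1],[0,0.4,0,0,0,0,1],[0,0.4,0,0,0,0,1],[0,0.4,0,0,0,0,1],[0,0.4,0,0,0,0,1],[0,0.4,0,0,0,0,1],[0,0.4,0,0,0,0,1],[0,0.4,0,0,0,0,1],[0,0,0,0,0,0,1]]]'

```text
time: 7.57
ee_pos: [0.5021, 0.105, 0.0048]
tcp_rot: [-0.0, 1.0, 0.0, -0.0]
wrist_force: [-0.9, 0.4, -2.0]
width: 0.0187
gripper_force: 58.9
```

drive_tool --moves '[[[0,0.3,0,0,0,0,1],[0,0.3,0,0,0,0,1],[0,0.3,0,0,0,0,1],[0,0.2,0,0,0,0,1],[0,0.12,0,0,0,0,1],[0,0.06,0,0,0,0,1],[0,0.06,0,0,0,0,1],[0,0,0,0,0,0,1]]]'

```text
time: 8.23
ee_pos: [0.5024, 0.1368, 0.0048]
tcp_rot: [0.0, 1.0, 0.0, -0.0]
wrist_force: [-0.3, 0.4, -1.3]
width: 0.0178
gripper_force: 58.9
```

drive_tool --moves '[[[0,0.06,0,0,0,0,1],[0,0.06,0,0,0,0,1],[0,0.06,0,0,0,0,1],[0,0,0,0,0,0,1]]]'

```text
time: 8.57
ee_pos: [0.5029, 0.1391, 0.0049]
tcp_rot: [-0.0, 1.0, -0.002, 0.0]
wrist_force: [0.5, -14.8, -1.3]
width: 0.0179
gripper_force: 59.2
```

drive_tool --moves '[[[0,0.04,0,0,0,0,1],[0,0,0,0,0,0,1]]]'

```text
time: 8.73
ee_pos: [0.5029, 0.1392, 0.0049]
tcp_rot: [-0.0, 1.0, -0.003, 0.0]
wrist_force: [0.9, -20.8, -1.5]
width: 0.0182
gripper_force: 59.3
```

drive_tool --moves '[[[0,-0.06,0,0,0,0,1],[0,0,0,0,0,0,0.5],[0,0,0,0,0,0,0.5],[0,0,0,0,0,0,0.5],[0,0,0,0,0,0,0.5],[0,0,0,0,0,0,0.5],[0,0,-0.3,0,0,0,0.5],[0,0,-0.6,0,0,0,0.5],[0,0,-1,0,0,0,0.5],[0,0,-1,0,0,0,0.5],[0,0,-1,0,0,0,0.5],[0,0,-1,0,0,0,0.5],[0,-1,-1,0,0,0,0.5],[0,-1,0,0,0,0,0.5],[0,-1,0,0,0,0,0.5],[0,-1,0,0,0,0,0.5],[0,-1,0,0,0,0,0.5],[0,-1,0,0,0,0,0.5]]]'

```text
time: 10.23
ee_pos: [0.502, -0.0104, 0.153]
tcp_rot: [0.0, 1.0, -0.0, 0.0]
wrist_force: [0.2, -0.4, 0.1]
width: 0.0425
gripper_force: 0.0
```

```bash
python3 - <<'E'
from m import *
meas("top","thin_board_centre",.006,.022);meas("scene","thin_board_centre",.006,.022)
meas("top","thick_board_centre",.015,.035);s,P=meas("scene","thick_board_centre",.015,.035)
cv2.imwrite("pics/c.png",cv2.resize(s["color"][100:340,140:440],None,fx=2,fy=2)[:,:,::-1])
E
```

```text
top thin_board_centre 0.79 739 [504.7 167.8] [88.6 75.6] 1.7 [0.46  0.129 0.006] [0.549 0.206 0.02 ]
scene thin_board_centre 0.89 724 [505.3 160.2] [90.6 64.4] 1.2 [0.46  0.127 0.006] [0.551 0.192 0.017]
top thick_board_centre 0.81 1543 [ 535.5 -173. ] [ 89.9 157.6] 8.0 [ 0.481 -0.255  0.015] [ 0.588 -0.101  0.031]
scene thick_board_centre 0.6 1476 [ 534.1 -164. ] [ 90.3 183.8] 7.5 [ 0.479 -0.257  0.015] [ 0.579 -0.07   0.029]
```

View pics/c.png

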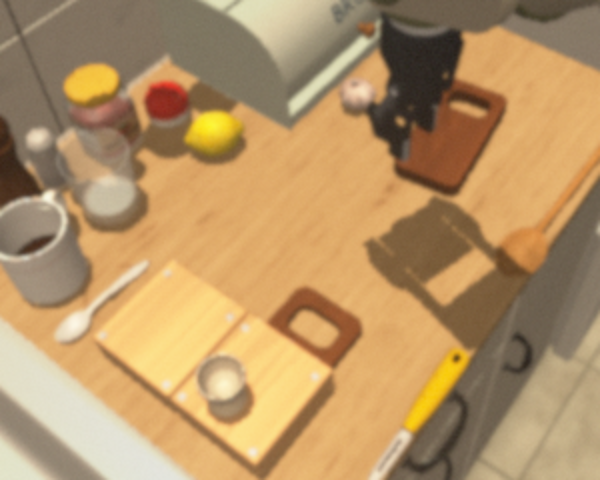

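The thin board is home in the near, low slot: its handle shows at (315,325) and its end is at y≈0.129, as it should be. The egg cup (222,385) has not moved. The thick board is still lying at (450,135). Next I'll go to its bar.

drive_tool --moves '[[[-0.14,-0.95,0,0,0,0,0.5],[-0.2,-1,0,0,0,0,0.5],[-0.2,-1,0,0,0,0,0.5],[-0.2,-1,0,0,0,0,0.5],[-0.2,-1,0,0,0,0,0.5],[-0.2,-1,0,0,0,0,0.5],[-0.2,-1,0,0,0,0,0.5],[-0.2,-1,0,0,0,0,0.5],[-0.2,-0.8,0,0,0,0,0.5],[0,-0.5,0,0,0,0,0.5],[0,0,0,0,0,-0.069,0.5],[0,0,0,0,0,-0.069,0.5],[0,0,1,0,0,0,0.5],[0,0,1,0,0,0,0.5],[0,0,1,0,0,0,0.5],[0,0,1,0,0,0,0.5],[0,0,0.6,0,0,0,0.5],[0,0,0,0,0,0,0.5]]]'

```text
time: 12.13
ee_pos: [0.5442, -0.2387, 0.0342]
tcp_rot: [-0.069, 0.998, 0.002, -0.002]
wrist_force: [-0.5, 0.2, 0.0]
width: 0.0428
gripper_force: 0.0
```

```bash
python3 - <<'E'
from m import *
s=r.snapshot("scene");print(r.state()["ee_pos"])
cv2.imwrite("pics/d.png",cv2.resize(s["color"][100:240,300:440],None,fx=4,fy=4)[:,:,::-1])
E
```

```text
[ 0.54503823 -0.23941022  0.0362607 ]
```

View pics/d.png

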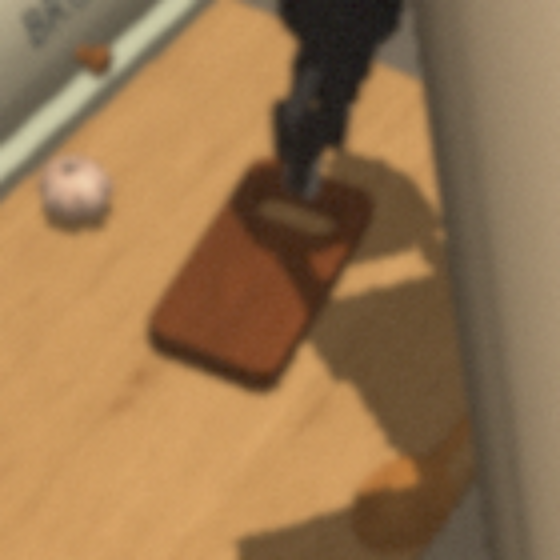

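The inner finger tip at (303,190), still above the board, will come down into the hole at (295,215). I'll descend.

drive_tool --moves '[[[0,-0.06,0.3,0,0,0,0.5],[0,0,0.3,0,0,0,0.5],[0,0,0.2,0,0,0,0.5],[0,0,0.2,0,0,0,0.5],[0,0,0,0,0,0,0.5]]]'

```text
time: 12.6
ee_pos: [0.5454, -0.2419, 0.0115]
tcp_rot: [-0.069, 0.998, 0.0, -0.0]
wrist_force: [0.1, 0.5, -0.6]
width: 0.043
gripper_force: 0.0
```

drive_tool --moves '[[[0,0,0.2,0,0,0,0.5],[0,0,0.04,0,0,0,0.5],[0,0,0,0,0,0,0.7],[0,0,0,0,0,0,1],[0,0,0,0,0,0,1],[0,0,0,0,0,0,1],[0,0,0,0,0,0,1],[0,0,0,0,0,0,1]]]'

```text
time: 13.27
ee_pos: [0.5459, -0.2423, 0.0067]
tcp_rot: [-0.069, 0.998, -0.0, 0.0]
wrist_force: [-1.3, -0.8, 3.4]
width: 0.0186
gripper_force: 60.9
```

drive_tool --moves '[[[0,0,0,0,0,0.035,1],[0,0,0,0,0,0.035,1],[0,0,0,0,0,0.035,1],[0,0,0,0,0,0.033,1],[0,0.2,0,0,0,0,1],[0,0.5,0,0,0,0,1],[0,0.5,0,0,0,0,1],[0,0.5,0,0,0,0,1],[0,0.5,0,0,0,0,1],[0,0.5,0,0,0,0,1],[0,0.5,0,0,0,0,1],[0,0.5,0,0,0,0,1],[0,0.5,0,0,0,0,1],[0,0.5,0,0,0,0,1],[0,0.5,0,0,0,0,1],[0,0.5,0,0,0,0,1],[0,0.5,0,0,0,0,1],[0,0.5,0,0,0,0,1],[0,0.5,0,0,0,0,1],[0,0,0,0,0,0,1]]]'

```text
time: 14.93
ee_pos: [0.5456, -0.0589, 0.0066]
tcp_rot: [-0.001, 1.0, 0.001, 0.0]
wrist_force: [0.7, 4.7, 7.6]
width: 0.0182
gripper_force: 61.6
```

drive_tool --moves '[[[-0.2,0,0,0,0,0,1],[-0.4,0,0,0,0,0,1],[-0.4,0,0,0,0,0,1],[-0.4,0,0,0,0,0,1],[-0.4,0,0,0,0,0,1],[-0.4,0,0,0,0,0,1],[-0.4,0,0,0,0,0,1],[-0.2,0,0,0,0,0,1],[0,0,0,0,0,0,1]]]'

```text
time: 15.68
ee_pos: [0.6163, -0.0604, 0.0066]
tcp_rot: [-0.0, 1.0, 0.0, 0.0]
wrist_force: [1.9, 0.7, 5.5]
width: 0.0181
gripper_force: 61.4
```

```bash
python3 - <<'E'
from m import *
meas("top","thick_board_centre",.015,.032);s,P=meas("scene","thick_board_centre",.015,.032)
cv2.imwrite("pics/e.png",cv2.resize(s["color"][100:340,140:440],None,fx=2,fy=2)[:,:,::-1]);print(r.state()["ee_pos"])
E
```

```text
top thick_board_centre 0.56 1197 [615.1  59.2] [101.3  91.9] 89.1 [0.57  0.008 0.015] [0.661 0.11  0.029]
scene thick_board_centre 0.76 1886 [616.1  18.3] [ 91.5 181.7] 0.3 [ 0.57  -0.073  0.015] [0.662 0.109 0.028]
[ 0.61624309 -0.06045848  0.00666343]
```

View pics/e.png

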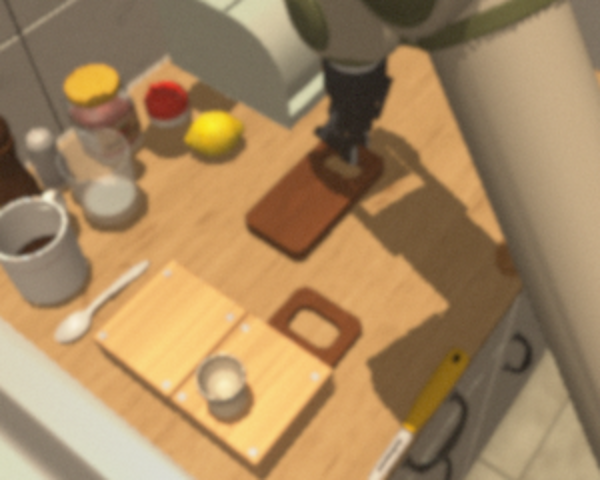

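The thick board, at (315,200), is straight and lined up with the far slot (x≈0.616). I'll push it in.

drive_tool --moves '[[[0,0.2,0,0,0,0,1],[0,0.4,0,0,0,0,1],[0,0.4,0,0,0,0,1],[0,0.4,0,0,0,0,1],[0,0.4,0,0,0,0,1],[0,0.4,0,0,0,0,1],[0,0.4,0,0,0,0,1],[0,0.4,0,0,0,0,1],[0,0.4,0,0,0,0,1],[0,0.4,0,0,0,0,1],[0,0.4,0,0,0,0,1],[0,0.4,0,0,0,0,1],[0,0.4,0,0,0,0,1],[0,0,0,0,0,0,1]]]'

```text
time: 17.05
ee_pos: [0.6155, 0.0657, 0.0066]
tcp_rot: [-0.001, 1.0, 0.0, 0.0]
wrist_force: [0.6, 4.8, 7.6]
width: 0.0185
gripper_force: 61.5
```

drive_tool --moves '[[[0,0.3,0,0,0,0,1],[0,0.3,0,0,0,0,1],[0,0.3,0,0,0,0,1],[0,0.3,0,0,0,0,1],[0,0.3,0,0,0,0,1],[0,0.3,0,0,0,0,1],[0,0.3,0,0,0,0,1],[0,0.3,0,0,0,0,1],[0,0.2,0,0,0,0,1],[0,0.1,0,0,0,0,1],[0,0.1,0,0,0,0,1],[0,0.06,0,0,0,0,1],[0,0,0,0,0,0,1]]]'

```text
time: 18.13
ee_pos: [0.6154, 0.1354, 0.0067]
tcp_rot: [-0.0, 1.0, -0.0, -0.0]
wrist_force: [-0.8, -2.7, 5.5]
width: 0.0185
gripper_force: 61.4
```

drive_tool --moves '[[[0,0.06,0,0,0,0,1],[0,0.06,0,0,0,0,1],[0,0.06,0,0,0,0,1],[0,0.06,0,0,0,0,1],[0,0,0,0,0,0,1]]]'

```text
time: 18.55
ee_pos: [0.6155, 0.1392, 0.0067]
tcp_rot: [-0.0, 1.0, -0.002, -0.0]
wrist_force: [-1.4, -13.6, 7.1]
width: 0.0186
gripper_force: 61.5
```

drive_tool --moves '[[[0,0.05,0,0,0,0,1],[0,0.03,0,0,0,0,1],[0,0,0,0,0,0,1]]]'

```text
time: 18.8
ee_pos: [0.6155, 0.1393, 0.0067]
tcp_rot: [0.0, 1.0, -0.003, -0.001]
wrist_force: [-0.6, -22.9, 8.5]
width: 0.0184
gripper_force: 61.6
```

It's home. I'll release and back off upward.

drive_tool --moves '[[[0,-0.08,0,0,0,0,1],[0,0,0,0,0,0,0.5],[0,0,0,0,0,0,0.5],[0,0,0,0,0,0,0.5],[0,0,0,0,0,0,0.5],[0,0,0,0,0,0,0.5],[0,0,-0.3,0,0,0,0.5],[0,0,-0.6,0,0,0,0.5],[0,0,-1,0,0,0,0.5],[0,0,-1,0,0,0,0.5],[0,0,-1,0,0,0,0.5],[0,0,-1,0,0,0,0.5],[0,-1,-1,0,0,0,0.5],[0,-1,0,0,0,0,0.5],[0,-1,0,0,0,0,0.5],[0,-1,0,0,0,0,0.5],[0,-1,0,0,0,0,0.5],[0,-0.5,0,0,0,0,0.5],[0,0,0,0,0,0,0.5]]]'

```text
time: 20.38
ee_pos: [0.616, 0.0006, 0.1542]
tcp_rot: [0.002, 1.0, -0.0, 0.0]
wrist_force: [0.2, -0.5, -0.3]
width: 0.0426
gripper_force: 0.0
```

```bash
python3 - <<'E'
from m import *
meas("top","thin_board_centre",.006,.022);meas("scene","thin_board_centre",.006,.022)
meas("top","thick_board_centre",.015,.032);s,P=meas("scene","thick_board_centre",.015,.032)
meas("scene","egg_cup_centre",.08,.11)
cv2.imwrite("pics/f.png",cv2.resize(s["color"][100:340,140:440],None,fx=2,fy=2)[:,:,::-1]);print(r.state()["ee_pos"])
E
```

```text
top thin_board_centre 0.74 751 [504.6 167. ] [88.5 76.8] 1.3 [0.46  0.129 0.006] [0.549 0.206 0.021]
scene thin_board_centre 0.96 756 [505.1 159. ] [65.4 90.8] 89.5 [0.46  0.126 0.006] [0.551 0.192 0.018]
top thick_board_centre 0.88 745 [614.9 167.6] [76.5 90.4] 89.7 [0.57  0.129 0.015] [0.66  0.206 0.031]
scene thick_board_centre 0.78 773 [615.3 160.8] [91.7 70.5] 0.3 [0.569 0.126 0.015] [0.661 0.196 0.028]
scene egg_cup_centre 0.62 254 [511.3 289.6] [46.2 45.9] 35.0 [0.488 0.267 0.08 ] [0.535 0.313 0.099]
[0.61594624 0.00336777 0.1538109 ]
```

View pics/f.png

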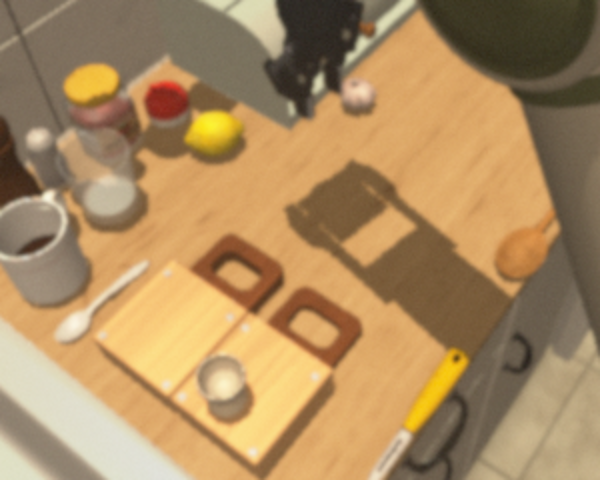

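Both handles stick out level, at (240,270) and (315,325), with their ends at y≈0.129. The egg cup, garlic and the other things are where they were.

```bash
python3 -c "
from station import r
print(r.close_job())"
```

```text
the job is handed in; nothing more can be done
None
```

The thin board is home in the low slot and the thick board is home in the high slot, both with their handle ends out; the other things were left where they were, and the job is handed in.

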